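Set the portioning guide's stop to the green clip and lock it

TASK

Set the portioning guide for the next cut: push its grey sliding stop along the rail until it clicks into the notch at the green clip, without running past that notch, and only then press the red lock button on top of the stop fully down, so that it stays down. Only push and press with the fingertips: do not grip the stop or reach round it with the fingers, and leave the tin, honey jar, lemon, mug and teaspoon round the guide where they are.

Things in the scene. Friction and masses are not known exactly. Their poses are not given: they have to be found in the camera images.
- guide: Fixed wooden portioning board, 170 x 380 mm, top 20 mm above the worktop. Origin: centre of its underside; x across it (away from the robot), y along its aluminium rail (22 mm wide, at x = +35 mm, top 30 mm above the worktop), z up. Notches in the rail at y = -110, -50, 50 and 110 mm, each between two steel cross pins 14 mm apart. A clip on the near edge marks each: one green, three white.
- green_clip: Green plastic clip on the board's near edge, 26 x 20 mm, 5 mm high, fixed, at the wanted notch (any of the four, on either side of the stop's start). Origin: centre of its underside, on the board's top; axes parallel to the guide's. The stop is in the wanted notch when its pointer has the same y along the guide as this origin. A white clip's notch may have to be crossed on the way.
- stop (a joint): Slide of the stop along the guide's +y, m: 0 at mid-rail, range -0.128 to 0.128, notches at -0.110, -0.050, 0.050, 0.110; starts within 0.028 of 0. It slides at about 1 N and stays where left; a sprung ball rides over a pin 7 mm before each notch: the push rises to about 7 N, dips, and the stop snaps the last few mm into the notch. Leaving a notch takes the same push.
- stop_mid (a point): Centre of the stop's grey block, 57 mm above the worktop, axes parallel to the guide's. The block is 95 mm across the rail (x), 44 mm along it (y), 34 mm high (40 to 74 mm above the worktop) and captive on the rail. Push on either 95 x 34 mm side face, 22 mm from this point along y.
- stop_pointer (a point): Tip of the small orange pointer at the foot of the stop's near end, 58 mm nearer (guide's -x) than stop_mid, centred along the rail.
- lock_button (a joint): Travel of the red lock button, m: 0 up (start), 0.006 fully down. It moves straight down at about 3 N and stays where it is left.
- lock_top (a point): Centre of the top of the red lock button, 28 mm across, on top of the stop above stop_mid; 83.5 mm above the worktop when up; it goes down 6 mm.
- fish_tin: Flat food tin with red label, 86 mm across, 40 mm high, loose behind the guide; leave alone. Origin: centre of its underside.
- honey: Honey jar with red lid, 58 x 62 x 86 mm high, loose behind the guide; leave alone. Origin: centre of its underside.
- lemon: Lemon, 72 x 57 x 58 mm, loose behind the guide; leave alone. Origin: centre of its underside.
- mug: Small dark brown mug, 65 mm across (91 with the handle), 70 mm high, loose off the guide's left (+y) end; leave alone. Origin: centre of its underside.
- spoon: Teaspoon, 139 x 30 x 10 mm, loose on the worktop off the guide's right (-y) end; leave alone. Origin: centre of its underside.

How it is judged (in metres and radians):
On the way, in this order (a step that is already met when the one before it is completed fails the run):
1. the stop rests in the green clip's notch, lock button still up (y of stop_pointer in the frame of green_clip between -0.003 and 0.003 m and velocity of joint stop between -0.01 and 0.01 m/s and value of joint lock_button below 0.002 m), for 0.2 s.
2. the lock button is pressed down with the stop in that notch (y of stop_pointer in the frame of green_clip between -0.003 and 0.003 m and value of joint lock_button above 0.0045 m), for 0.1 s.
At the end, for the whole second after the job is handed in: The stop's pointer is at rest within 3 mm of the green clip's middle along the rail, the lock button is at least 4.5 of its 6 mm down, and tin, jar, lemon, mug and teaspoon are within 15 mm of where they stood (all of step 2 and velocity of joint stop between -0.01 and 0.01 m/s and distance of each of fish_tin, honey, lemon, mug, spoon from where it was at the start of the episode below 0.015 m); the robot touches nothing.
It fails at once if the stop runs more than 11 mm past the green clip ((y of green_clip in the frame of guide above 0 m and y of stop_pointer in the frame of green_clip above 0.011 m) or (y of green_clip in the frame of guide below 0 m and y of stop_pointer in the frame of green_clip below -0.011 m)).
It fails at once if the lock button is pressed (over 3 mm) while the stop is more than 6 mm from the green clip's notch (value of joint lock_button above 0.003 m and not (y of stop_pointer in the frame of green_clip between -0.006 and 0.006 m)).
It fails at once if the stop is gripped or straddled: the point between the finger pads is inside its block (x of the grasp point in the frame of stop_mid between -0.044 and 0.044 m and y of the grasp point in the frame of stop_mid between -0.019 and 0.019 m and z of the grasp point in the frame of stop_mid between -0.015 and 0.015 m).
It fails at once if the tin, honey jar, lemon, mug or teaspoon is moved or lifted more than 15 mm (distance of any of fish_tin, honey, lemon, mug, spoon from where it was at the start of the episode above 0.015 m).
It also fails if it takes over 48 s, if anything falls off the work surface, if the arm or the gripper's body presses on something with over 40 N, if the wrist force passes 120 N, or if a joint passes its speed limit or range.

ROBOT

A 6-joint arm with a two-finger parallel gripper is mounted at the origin on a cart in front of the work surface, level with it; the furniture and walls round the work are solid. World frame = base frame: x ahead of the robot, y to its left, z up, the work surface at z = 0. Lengths are in m, angles in degrees, forces in N, time in s.
With the tool pointing down it reaches from about 0.25 to 0.725 m from the base axis. Payload 9.7 kg.
Tool frame: the origin (TCP) lies midway between the tips of the shut fingers; the grasp point (between the pads) lies 19 mm behind it; z points along the fingers, y is the line along which they close (so a half turn about z gives the same grasp; the last joint's range is limited). The gripper opens to 85 mm and grips with 20 to 120 N. Pads are 22 mm wide; open, the fingers measure 114 mm over their backs; the gripper's body (76 mm by 85 mm) begins 54 mm behind the grasp point. The pads swing forward as they close: fully open they stand 13 mm farther back than shut.
Start: joints at [-67.036, 4.979, 10.078, 95.1, 0, 90], TCP at [0.215, -0.506, 0.231] pointing down, gripper open.
Joint ranges: [-179.16, 179.16], [-48.56, 103.87], [-65.8, 70.77], [-126.05, 130.52], [-82.76, 87.17], [-180, 180]. Speed limits (degrees/s): [127.2, 127.2, 147.25, 180, 180, 180].

INTERFACE

Orientations are given as [roll, pitch, yaw] about the fixed x, y, z axes, in that order (R = Rz(yaw) Ry(pitch) Rx(roll)).
In Python, from workcell import bot gives the robot as it stands. The module is installed in compiled form; this text tells all that it offers.
- The arm moves only by the tool send_rows, never from a script. Its argument "moves" is one flat list of numbers, 7 for each row, row after row: the shift along the world's x, y, z normalised to -1 to 1, where 1 is 0.025 m, then the turn, a rotation vector about the world's x, y, z normalised to -1 to 1, where 1 is 0.15 rad, then the closure, from -1 (fully open) to 1 (shut), so that 0 is half open. A call has 1 to 8 rows; each row shifts and turns the commanded pose from where the row before left it; what a row does not reach is not made up. A row lasts 1/8 s, in which the tool goes at most 62.5 mm and 10.7 degrees, less where a joint would pass 70% of its speed; a pose out of reach is approached as far as the arm can. A call with a number of a shift or a turn outside -1 to 1 is refused whole. A call with a gripper value outside its range is refused whole. The fingers move at their own pace and stop on an object; "squeeze" is the grip in N (left out, the last holds). Time passes only in rows, so rows that do not move let the fingers close. It gives the time, the measured TCP pose, the force, the opening and the grip force at its end, in the units of the state.
- bot.get_obs(): the state, without advancing time (a new reading comes with each control period).
- bot.camera(name): name is "scene" or "top" or "wrist"; returns a dict with "color" (384x512x3 uint8, red, green, blue), "camera_matrix" (3x3 intrinsics, pixels), "R" (3x3) and "t" (3): a world point X has camera coordinates R X + t. Camera axes: x right, y down, z forward; pixel columns grow to the right and rows downward; lengths in m; the calibration is good to about 2 mm. A picture is of the moment at which its call begins. There is no depth.
- bot.job_done(): hands the job in; it is judged then, once.
Trained networks look in the newest picture that a camera, given by its name, has taken for a name from the list of things; names that differ only in an ending like _2 or _b are one class to them, and where a whole thing is asked for, a point or a joint stands for the part that bears it (a point fixed in the world has none). Each returns a list of dicts, best first, with "p" (0 to 1); they miss things now and then, are a little off and sometimes report something else, mostly with a low value. They report only what shows in the picture. A call takes as long as a camera call.
- bot.boxes_of(camera, query): "extent" ([left, top, right, bottom] in pixels, round what is visible of it).
- bot.trace(camera, query): "region" (384x512 bool, what is visible of it) and "extent" ([left, top, right, bottom] in pixels, round what is visible of it).
- bot.landmark_of(camera, query): "pixel" ([column, row] in pixels: a listed point, or the origin of a listed thing).
The state is a dict: "time": time; "q": joint angles; "qd": joint speeds; "joint_efforts": joint torques, N m; "ee_pos": TCP position; "tcp_rot": TCP orientation; "wrist_force": force on the tool from outside, world axes, zero at the start; "torque": the same for the moment, N m; "opening": finger opening in m; "grasp_force": force on a finger pad.
Only numpy, scipy, OpenCV 4.12 (cv2) and the standard library are available. Lean on these libraries where they do the work, as an engineer would, in place of code of your own. Each camera call takes 0.05 s, during which the arm holds its last target. There are 200 camera calls.

## Working session

There is one attempt and no reset: what is moved stays moved. The work goes in short steps, Python scripts to look and compute and a tool call to move; the robot and the scene stay as the last step left them, time stands still between calls to the robot, and variables do not carry over. Pictures are saved under pics/ and viewed, at most 10 in all, crops included, and the job is handed in when it is done.

Besides the shell and the picture viewer there is one more tool, called as name(argument=value, ...), one argument or row to a line, values as JSON. send_rows: Moves the arm, as the interface text tells. Its arguments: {"type":"object","properties":{"moves":{"type":"array"},"squeeze":{"type":"number"}},"required":["moves"]}

```bash
mkdir -p pics
cat > h.py <<'E'
import numpy as np, cv2
from workcell import bot
def ray(c,px,z):
    K,R,t=map(np.array,(c["camera_matrix"],c["R"],c["t"]))
    d=R.T@np.linalg.solve(K,[px[0],px[1],1]); o=-R.T@t
    return o+d*(z-o[2])/d[2]
def save(c,n,crop=None,s=1):
    im=c["color"][:,:,::-1]
    if crop: im=im[crop[1]:crop[3],crop[0]:crop[2]]
    cv2.imwrite("pics/"+n,cv2.resize(im,None,fx=s,fy=s))
E
python3 - <<'E'
from h import *
o=bot.get_obs(); print({k:np.round(v,3) for k,v in o.items()})
for n in("top","scene"):
    c=bot.camera(n); save(c,n+"1.png",s=1.5)
    print(n,-np.array(c["R"]).T@c["t"])
    for q,z in(("guide",0),("green_clip",.02),("stop_mid",.057),("stop_pointer",.03),("lock_top",.0835),("fish_tin",0),("honey",0),("lemon",0),("mug",0),("spoon",0)):
        for d in bot.landmark_of(n,q)[:2]: print(q,round(d["p"],2),np.round(d["pixel"],1),np.round(ray(c,d["pixel"],z),4))
E
```

```text
{'time': np.float64(0.0), 'q': array([-67.037,   5.011,  10.033,  95.098,   0.   ,  90.001]), 'qd': array([ 0.032, -0.062,  0.02 , -0.059, -0.079,  0.054]), 'joint_efforts': array([-1.0000e-03, -5.2038e+01,  4.6481e+01,  1.6000e-02, -0.0000e+00,
        0.0000e+00]), 'ee_pos': array([ 0.214, -0.506,  0.231]), 'tcp_rot': array([-179.923,   -0.   ,   22.963]), 'wrist_force': array([-0.117,  0.15 ,  0.308]), 'torque': array([-0.008, -0.027,  0.028]), 'grasp_force': np.float64(0.0), 'opening': np.float64(0.085)}
top [0.28640193 0.09689283 1.12764852]
guide 0.57 [247.1 211.2] [0.4683 0.0887 0.    ]
green_clip 0.48 [270.8 245.7] [0.3743 0.0394 0.02  ]
stop_mid 0.74 [252.7 207.1] [0.4677 0.0747 0.057 ]
stop_mid 0.51 [247.4 214.2] [0.4518 0.0891 0.057 ]
stop_pointer 0.8 [247.  229.1] [0.4195 0.0935 0.03  ]
lock_top 0.47 [250.6 200.6] [0.4792 0.0786 0.0835]
fish_tin 0.78 [290.3 154.1] [ 0.6068 -0.0378  0.    ]
honey 0.6 [255.8 149.3] [0.6286 0.0502 0.    ]
lemon 0.64 [207.8 155.3] [0.6247 0.176  0.    ]
mug 0.62 [140.9 185.9] [0.5605 0.3528 0.    ]
mug 0.46 [292.5 154.4] [ 0.6054 -0.0434  0.    ]
spoon 0.64 [342.4 220.6] [ 0.4206 -0.1482  0.    ]
scene [0.03167646 0.67611457 0.91120813]
guide 0.73 [269.8 209.1] [0.4618 0.0708 0.    ]
green_clip 0.55 [297.9 210.9] [0.3862 0.0357 0.02  ]
stop_mid 0.69 [263.7 193.3] [0.4851 0.0741 0.057 ]
stop_pointer 0.6 [277.4 213. ] [0.4222 0.0877 0.03  ]
lock_top 0.65 [264.3 192.1] [0.4726 0.0882 0.0835]
fish_tin 0.8 [257.2 169.1] [ 0.5982 -0.034  -0.    ]
honey 0.62 [234.1 181.2] [0.619  0.0559 0.    ]
honey 0.61 [175.5 254. ] [0.5576 0.3609 0.    ]
lemon 0.66 [204.7 202.8] [0.6261 0.1807 0.    ]
mug 0.9 [177.  253.4] [0.5559 0.357  0.    ]
mug 0.66 [205.  204.3] [0.6212 0.1843 0.    ]
spoon 0.64 [321.7 177.7] [ 0.4165 -0.1402  0.    ]
```

View pics/top1.png

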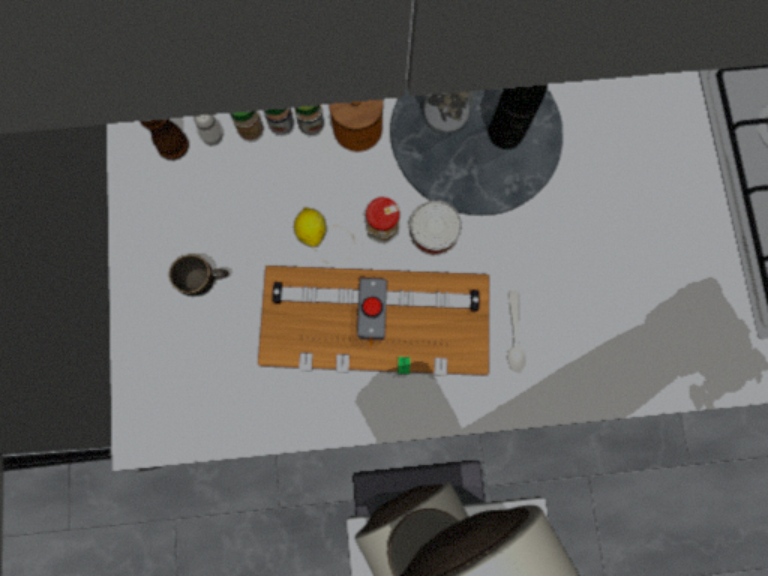

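View pics/scene1.png

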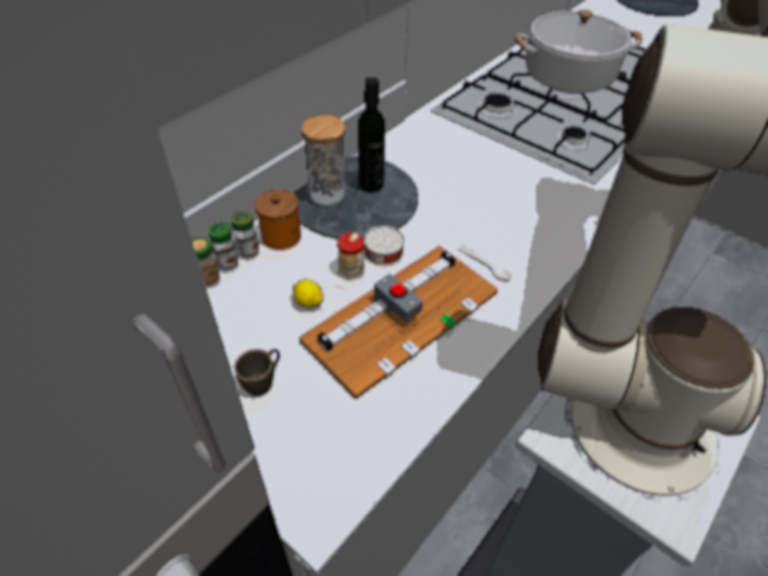

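The top view shows the green clip at (404,365) in the 1.5x picture. It is second from the right, so it marks the y = -50 mm notch. The stop is at about (372,308), near mid-rail, and the way between is clear, so I push toward -y. Next I refine the guide pose.

Run:
```python
from h import *
for n in("top","scene"):
    c=bot.camera(n); im=c["color"]
    hsv=cv2.cvtColor(im,cv2.COLOR_RGB2HSV)
    g=bot.trace(n,"guide")[0]["region"].astype(np.uint8)
    print(n,g.sum())
    cn=max(cv2.findContours(g,cv2.RETR_EXTERNAL,cv2.CHAIN_APPROX_NONE)[0],key=cv2.contourArea)[:,0]
    P=np.array([ray(c,p,.02)[:2] for p in cn]).astype(np.float32)
    print("rect",cv2.minAreaRect(P))
    m=cv2.inRange(hsv,(50,110,40),(85,255,255)); m&=(g*255)
    k,l,st,ce=cv2.connectedComponentsWithStats(m)
    for i in range(1,k):
        if st[i,4]>15: print("green",ce[i],st[i,4],ray(c,ce[i],.025))
    for q,z in(("lock_top",.0835),("stop_pointer",.03),("stop_mid",.074),("green_clip",.02)):
        for r in bot.trace(n,q)[:1]:
            ys,xs=np.nonzero(r["region"]); print(q,r["p"],len(xs),xs.mean(),ys.mean(),ray(c,(xs.mean(),ys.mean()),z))
    rd=((hsv[...,0]<6)|(hsv[...,0]>174))&(hsv[...,1]>150)&(hsv[...,2]>80)&(cv2.dilate(g,np.ones((9,9)))>0)
    k,l,st,ce=cv2.connectedComponentsWithStats(rd.astype(np.uint8))
    for i in range(1,k):
        if st[i,4]>20: print("red",ce[i],st[i,4],ray(c,ce[i],.0815))
```

```text
top 9969
rect ((0.4603493809700012, 0.08206294476985931), (0.3785473108291626, 0.1702246367931366), 82.00057983398438)
stop_pointer 0.98 724 248.07596685082873 205.9461325966851 [0.4762961 0.0852407 0.03     ]
stop_mid 0.75 743 248.1386271870794 206.0820995962315 [0.46834397 0.0855919  0.074     ]
green_clip 0.56 95 269.36842105263156 243.62105263157895 [0.3797216  0.04238476 0.02      ]
red [247.55932203 203.73728814] 118 [0.47276103 0.08648312 0.0815    ]
scene 5778
rect ((0.46211859583854675, 0.08559073507785797), (0.38257336616516113, 0.18200963735580444), 82.10313415527344)
lock_top 0.46 629 264.72655007949123 197.94594594594594 [0.45796491 0.10429099 0.0835    ]
stop_pointer 0.86 551 264.0798548094374 197.98185117967333 [0.48687932 0.06869535 0.03      ]
stop_mid 0.55 630 264.25555555555553 198.01746031746032 [0.4636929  0.09880304 0.074     ]
green_clip 0.56 84 298.6309523809524 213.22619047619048 [0.37947455 0.0413504  0.02      ]
red [265.1641791  192.85074627] 67 [0.47002019 0.0873728  0.0815    ]
```

send_rows(
  moves=[0.5, 1, 0, 0, 0, 0.5, 1, 0.5, 1, 0, 0, 0, 0.5, 1, 0.5, 1, 0, 0, 0, 0.5, 1, 0.5, 1, 0, 0, 0, 0.5, 1, 0.5, 1, 0, 0, 0, 0.5, 1, 0.5, 1, 0, 0, 0, 0.5, 1, 0.5, 1, 0, 0, 0, 0.5, 1, 0.5, 1, 0, 0, 0, 0.5, 1],
  squeeze=40,
)

```text
time: 2.7
ee_pos: [0.3149, -0.3056, 0.2314]
tcp_rot: [180.0, 0.0, 57.5]
wrist_force: [0.2, -0.0, -0.1]
opening: 0.0002
grasp_force: 0.0
```

send_rows(
  moves=[0.36, 1, 0, 0, 0, 0.36, 1, 0.36, 1, 0, 0, 0, 0.36, 1, 0.36, 1, 0, 0, 0, 0.36, 1, 0.36, 1, 0, 0, 0, 0.36, 1, 0.36, 1, 0, 0, 0, 0.36, 1, 0.36, 1, 0, 0, 0, 0.36, 1, 0.36, 1, 0, 0, 0, 0.36, 1, 0.36, 1, 0, 0, 0, 0.33, 1],
)

```text
time: 3.7
ee_pos: [0.3868, -0.1056, 0.2314]
tcp_rot: [180.0, 0.0, 81.9]
wrist_force: [0.3, -0.1, 0.8]
opening: 0.0001
grasp_force: 0.0
```

send_rows(
  moves=[0.46, 1, 0, 0, 0, 0, 1, 0.46, 1, 0, 0, 0, 0, 1, 0.46, 1, 0, 0, 0, 0, 1, 0.46, 1, 0, 0, 0, 0, 1, 0.46, 1, 0, 0, 0, 0, 1, 0.46, 1, 0, 0, 0, 0, 1, 0.46, 1, 0, 0, 0, 0, 1, 0.46, 1, 0, 0, 0, 0, 1],
)

```text
time: 4.7
ee_pos: [0.4789, 0.0945, 0.2313]
tcp_rot: [180.0, -0.0, 81.8]
wrist_force: [-0.5, -0.5, -0.7]
opening: 0.0002
grasp_force: 0.0
```

send_rows(
  moves=[0.1, 1, 0, 0, 0, 0, 1, 0, 1, 0, 0, 0, 0, 1, 0, 0.35, -0.7, 0, 0, 0, 1, 0, 0, -1, 0, 0, 0, 1, 0, 0, -1, 0, 0, 0, 1, 0, 0, -1, 0, 0, 0, 1, 0, 0, 0, 0, 0, 0, 1],
)

```text
time: 5.58
ee_pos: [0.4797, 0.1515, 0.1363]
tcp_rot: [-179.8, 0.1, 81.8]
wrist_force: [-0.5, 0.4, 0.1]
opening: 0.0002
grasp_force: 0.0
```

Run:
```python
from h import *
print(bot.get_obs()["ee_pos"])
c=bot.camera("wrist"); save(c,"w1.png")
c=bot.camera("scene"); save(c,"s2.png",(160,100,360,250),3)
```

```text
[0.47972291 0.15149376 0.13625413]
```

View pics/w1.png

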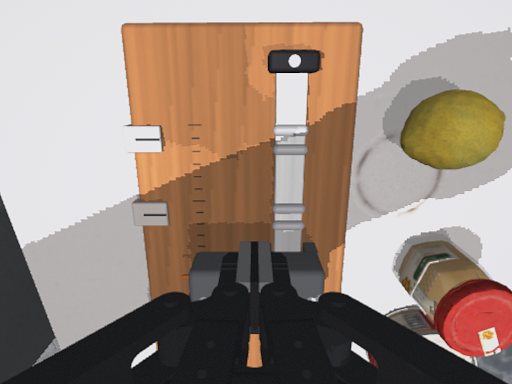

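View pics/s2.png

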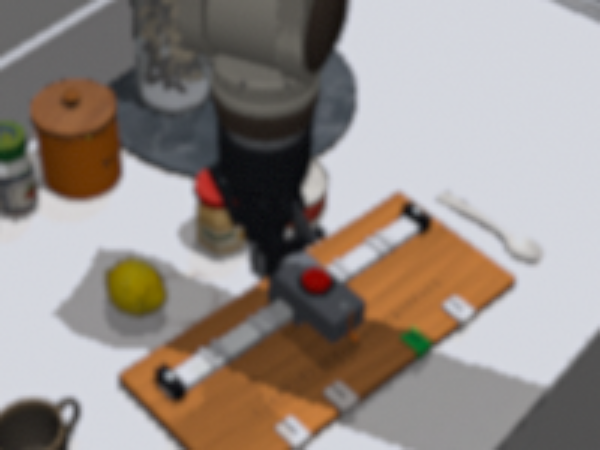

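Run:
```python
from h import *
c=bot.camera("wrist")
for nm,p,z in(("n110",(291,140),.03),("n50",(289,216.5),.03),("clip110",(143,139),.025),("clip50",(151,213),.025),("blkL",(193,254),.074),("blkR",(319,245),.074),("blkLb",(190,300),.04),("cornerL",(124,26),.02),("cornerR",(361,24),.02)):
    print(nm,np.round(ray(c,p,z),4))
e=bot.get_obs()["ee_pos"]
K,R,t=map(np.array,(c["camera_matrix"],c["R"],c["t"]));u=K@(R@e+t);print("tcp px",u[:2]/u[2],e)
```

```text
n110 [0.5135 0.1861 0.03  ]
n50 [0.5053 0.1263 0.03  ]
clip110 [0.404  0.2018 0.025 ]
clip50 [0.3963 0.143  0.025 ]
blkL [0.4357 0.1262 0.074 ]
blkR [0.5205 0.1207 0.074 ]
blkLb [0.4159 0.0688 0.04  ]
cornerL [0.408  0.2798 0.02  ]
cornerR [0.5714 0.2576 0.02  ]
tcp px [254.64217821 257.5836749 ] [0.48132984 0.15217473 0.13958685]
```

send_rows(
  moves=[0, 0, -0.7, 0, 0, 0, 1, 0, 0, -0.7, 0, 0, 0, 1, 0, 0, -0.7, 0, 0, 0, 1, 0, 0, -0.7, 0, 0, 0, 1, 0, 0, -0.6, 0, 0, 0, 1, 0, 0, 0, 0, 0, 0, 1],
)

```text
time: 6.48
ee_pos: [0.4803, 0.1521, 0.0523]
tcp_rot: [-179.9, 0.1, 81.8]
wrist_force: [-0.3, 0.0, 0.2]
opening: 0.0001
grasp_force: 0.0
```

send_rows(
  moves=[-0.055, -0.4, 0, 0, 0, 0, 1, -0.055, -0.4, 0, 0, 0, 0, 1, -0.04, -0.3, 0, 0, 0, 0, 1, -0.014, -0.1, 0, 0, 0, 0, 1, -0.014, -0.1, 0, 0, 0, 0, 1, 0, 0, 0, 0, 0, 0, 1],
)

```text
time: 7.22
ee_pos: [0.4766, 0.1198, 0.0538]
tcp_rot: [180.0, -0.0, 81.8]
wrist_force: [0.2, -0.6, -0.1]
opening: 0.0002
grasp_force: 0.0
```

send_rows(
  moves=[-0.022, -0.16, 0, 0, 0, 0, 1, -0.022, -0.16, 0, 0, 0, 0, 1, -0.022, -0.16, 0, 0, 0, 0, 1, -0.022, -0.16, 0, 0, 0, 0, 1, -0.022, -0.16, 0, 0, 0, 0, 1, -0.022, -0.16, 0, 0, 0, 0, 1, -0.022, -0.16, 0, 0, 0, 0, 1, 0, 0, 0, 0, 0, 0, 1],
)

```text
time: 8.22
ee_pos: [0.4727, 0.0914, 0.0538]
tcp_rot: [-180.0, 0.0, 81.8]
wrist_force: [0.3, -0.4, 0.1]
opening: 0.0
grasp_force: 0.0
```

```bash
cat >> h.py <<'E'
def stop_y():
    ex=np.array([.9907,-.136]); ey=np.array([.136,.9907]); o=np.array([.4635,.082])
    for n in("top","scene"):
        c=bot.camera(n); hsv=cv2.cvtColor(c["color"],cv2.COLOR_RGB2HSV)
        rd=((hsv[...,0]<6)|(hsv[...,0]>174))&(hsv[...,1]>150)&(hsv[...,2]>80)
        k,l,st,ce=cv2.connectedComponentsWithStats(rd.astype(np.uint8))
        for i in range(1,k):
            w=ray(c,ce[i],.0815)[:2]-o; w=np.array([w@ex,w@ey])
            if st[i,4]>15 and abs(w[0]-.01)<.02 and abs(w[1])<.14: print(n,"stop xy guide",w.round(4),st[i,4])
    e=bot.get_obs(); w=e["ee_pos"][:2]-o; print("tcp guide",w@ex,w@ey,e["ee_pos"],e["wrist_force"])
E
python3 -c "
from h import *
stop_y(); c=bot.camera('scene'); save(c,'s3.png',(200,140,340,250),4)"
```

```text
tcp guide 0.007827540054582952 0.010887438552114544 [0.4727356  0.09172181 0.05372764] [ 0.22833545 -0.03727165  0.79320365]
```

View pics/s3.png

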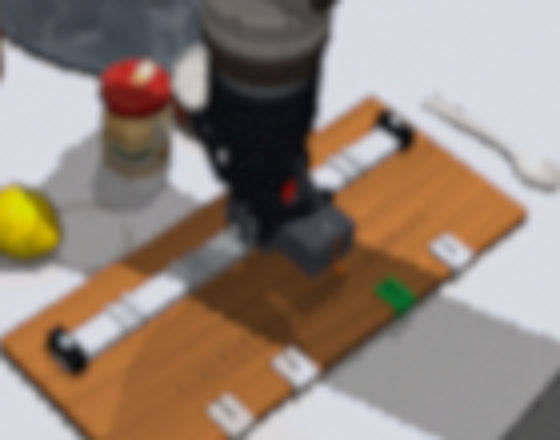

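The stop is moving along the rail, with its orange pointer at about (337,268) in the crop and the clip at (395,295). I continue in finer steps.

send_rows(
  moves=[-0.022, -0.16, 0, 0, 0, 0, 1, -0.022, -0.16, 0, 0, 0, 0, 1, -0.022, -0.16, 0, 0, 0, 0, 1, -0.022, -0.16, 0, 0, 0, 0, 1, -0.008, -0.06, 0, 0, 0, 0, 1],
)

```text
time: 9.0
ee_pos: [0.4703, 0.0744, 0.0538]
tcp_rot: [-180.0, -0.0, 81.8]
wrist_force: [0.5, 4.6, -1.1]
opening: 0.0001
grasp_force: 1.9
```

send_rows(
  moves=[-0.008, -0.06, 0, 0, 0, 0, 1],
)

```text
time: 9.12
ee_pos: [0.4701, 0.0728, 0.0538]
tcp_rot: [-180.0, -0.0, 81.8]
wrist_force: [-0.2, 2.4, -1.1]
opening: 0.0002
grasp_force: 1.2
```

send_rows(
  moves=[-0.008, -0.06, 0, 0, 0, 0, 1],
)

```text
time: 9.25
ee_pos: [0.4699, 0.0711, 0.0538]
tcp_rot: [-180.0, 0.0, 81.8]
wrist_force: [-0.6, 2.0, 0.4]
opening: 0.0004
grasp_force: 0.7
```

send_rows(
  moves=[-0.008, -0.06, 0, 0, 0, 0, 1],
)

```text
time: 9.38
ee_pos: [0.4697, 0.0695, 0.0538]
tcp_rot: [-180.0, 0.0, 81.8]
wrist_force: [0.1, 0.7, -0.3]
opening: -0.0001
grasp_force: 0.2
```

```bash
python3 -c "
from h import *
stop_y(); c=bot.camera('scene'); save(c,'s4.png',(200,140,340,250),4)"
```

```text
tcp guide 0.007962575669729249 -0.011566353962315442 [0.46981561 0.06945808 0.05383243] [ 0.33342162 -0.78391946  0.07329712]
```

View pics/s4.png

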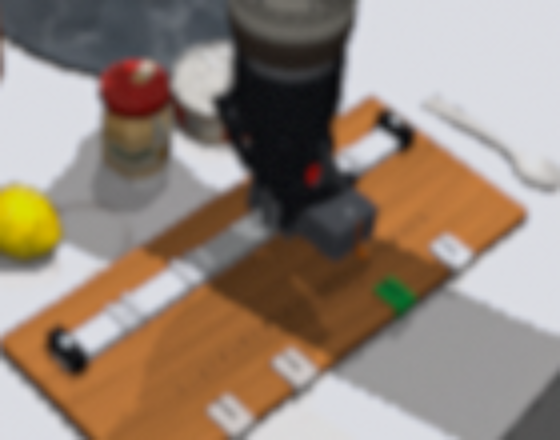

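The force peaked and then fell, so the stop has probably clicked. I retreat upward and measure with a clear view.

send_rows(
  moves=[0.05, 0.4, 0, 0, 0, 0, 1, 0.05, 0.4, 0, 0, 0, 0, 1, 0, 0, 1, 0, 0, 0, 1, 0, 0, 1, 0, 0, 0, 1, 0, 0, 1, 0, 0, 0, 1, 0.14, 1, 0, 0, 0, 0, 1, 0.14, 1, 0, 0, 0, 0, 1, 0.14, 1, 0, 0, 0, 0, 1],
)

```text
time: 10.52
ee_pos: [0.4829, 0.1663, 0.1288]
tcp_rot: [180.0, -0.0, 81.9]
wrist_force: [-0.2, 0.4, 0.4]
opening: -0.0001
grasp_force: 0.0
```

```bash
python3 -c "
from h import *
stop_y(); c=bot.camera('scene'); save(c,'s5.png',(200,140,340,250),4)
c=bot.camera('top'); save(c,'t5.png',(160,160,340,270),4)"
```

```text
top stop xy guide [ 0.0083 -0.0495] 118
scene stop xy guide [ 0.0054 -0.0482] 61
tcp guide 0.0075714261260873255 0.08703775356990108 [0.48283848 0.16720008 0.12853983] [-0.57077109 -0.56702679 -0.85305942]
```

View pics/s5.png

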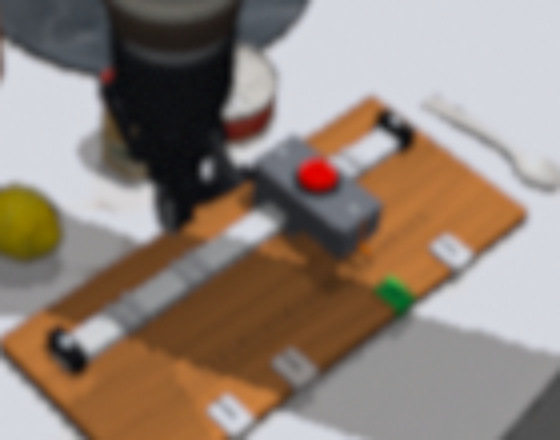

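View pics/t5.png

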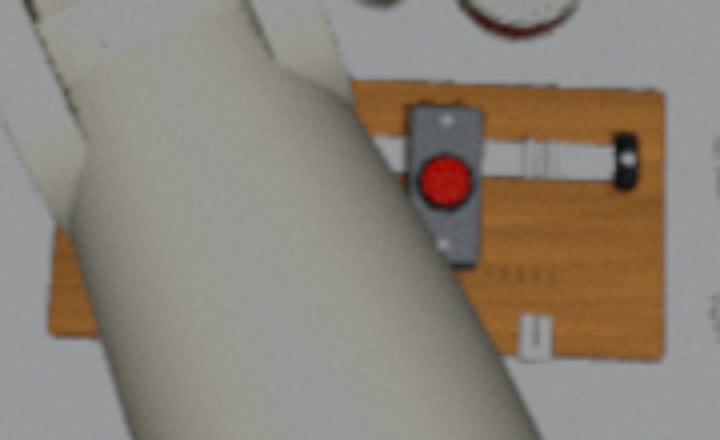

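The stop reads -48 to -50 mm in the guide frame, ahead of where the pusher stopped, so it has snapped into the green notch with the button still up. I go over the button at about (0.464, 0.032).

send_rows(
  moves=[-0.12, -0.9, 0, 0, 0, 0, 1, -0.12, -0.9, 0, 0, 0, 0, 1, -0.12, -0.9, 0, 0, 0, 0, 1, -0.12, -0.9, 0, 0, 0, 0, 1, -0.12, -0.9, 0, 0, 0, 0, 1, -0.14, -0.86, 0, 0, 0, 0, 1, 0, 0, -0.6, 0, 0, 0, 1, 0, 0, -0.6, 0, 0, 0, 1],
)

```text
time: 11.72
ee_pos: [0.4641, 0.0308, 0.0976]
tcp_rot: [-180.0, -0.0, 81.8]
wrist_force: [0.6, 0.6, 0.1]
opening: 0.0001
grasp_force: 0.0
```

send_rows(
  moves=[0, 0, -0.3, 0, 0, 0, 1, 0, 0, 0, 0, 0, 0, 1],
)

```text
time: 11.98
ee_pos: [0.4638, 0.0313, 0.0903]
tcp_rot: [-179.9, 0.0, 81.9]
wrist_force: [0.6, -0.0, -0.3]
opening: 0.0003
grasp_force: 0.0
```

send_rows(
  moves=[0, 0, -0.12, 0, 0, 0, 1, 0, 0, -0.12, 0, 0, 0, 1, 0, 0, -0.08, 0, 0, 0, 1],
)

```text
time: 12.35
ee_pos: [0.4644, 0.0309, 0.0833]
tcp_rot: [180.0, -0.0, 81.8]
wrist_force: [-0.8, 1.1, 2.9]
opening: -0.0
grasp_force: 1.5
```

send_rows(
  moves=[0, 0, -0.08, 0, 0, 0, 1, 0, 0, -0.08, 0, 0, 0, 1],
)

```text
time: 12.6
ee_pos: [0.4644, 0.0309, 0.0795]
tcp_rot: [180.0, -0.0, 81.8]
wrist_force: [-0.2, -0.0, 3.3]
opening: -0.0001
grasp_force: 1.5
```

send_rows(
  moves=[0, 0, -0.04, 0, 0, 0, 1, 0, 0, 0, 0, 0, 0, 1],
)

```text
time: 12.85
ee_pos: [0.4644, 0.0309, 0.0783]
tcp_rot: [180.0, -0.0, 81.8]
wrist_force: [-0.0, 1.3, 1.7]
opening: 0.0
grasp_force: 0.6
```

send_rows(
  moves=[0, 0, -0.04, 0, 0, 0, 1, 0, 0, -0.04, 0, 0, 0, 1, 0, 0, 0, 0, 0, 0, 1],
)

```text
time: 13.22
ee_pos: [0.4645, 0.0309, 0.0774]
tcp_rot: [179.9, -0.0, 81.8]
wrist_force: [-4.7, 0.4, 11.7]
opening: 0.0
grasp_force: 5.8
```

The force rose to 11.7 N, so the button has bottomed out. I lift straight up and check.

send_rows(
  moves=[0, 0, 0.2, 0, 0, 0, 1, 0, 0, 0.6, 0, 0, 0, 1, 0, 0, 1, 0, 0, 0, 1, 0, 0, 1, 0, 0, 0, 1, 0.14, 1, 0.5, 0, 0, 0, 1, 0.14, 1, 0, 0, 0, 0, 1, 0.14, 1, 0, 0, 0, 0, 1, 0.14, 1, 0, 0, 0, 0, 1],
)

```text
time: 14.22
ee_pos: [0.4785, 0.1316, 0.1595]
tcp_rot: [180.0, -0.0, 81.8]
wrist_force: [0.4, 0.3, -0.2]
opening: 0.0
grasp_force: 0.0
```

send_rows(
  moves=[0.1, 1, 0, 0, 0, 0, 1, 0, 1, 0, 0, 0, 0, 1, 0, 0, 0, 0, 0, 0, 1],
)

```text
time: 14.6
ee_pos: [0.4808, 0.1819, 0.1592]
tcp_rot: [-180.0, 0.0, 81.9]
wrist_force: [-0.1, -0.6, -0.2]
opening: 0.0
grasp_force: 0.0
```

```bash
python3 -c "
from h import *
stop_y(); c=bot.camera('scene'); save(c,'s6.png',(200,140,340,250),4)"
```

```text
top stop xy guide [ 0.0076 -0.0492] 112
scene stop xy guide [ 0.0037 -0.046 ] 59
tcp guide 0.0036877295365107267 0.10006915013163789 [0.48076314 0.1806387  0.15910549] [ 0.5840732  -0.06504781  0.68458136]
```

View pics/s6.png

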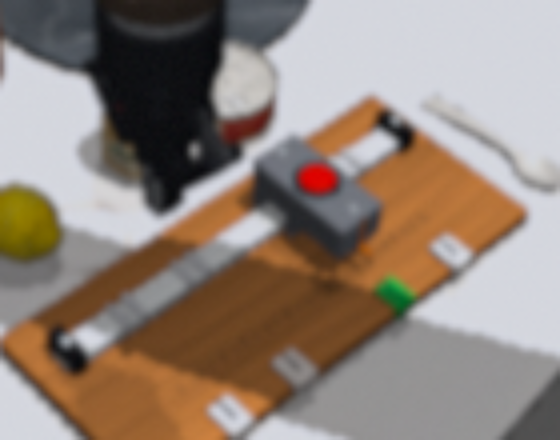

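The button sits low on the stop, the stop has not moved, and nothing nearby was touched.

```bash
python3 -c "
from workcell import bot
print(bot.job_done())"
```

```text
the job is handed in; nothing more can be done
None
```

The stop was pushed into the green clip's notch, the lock button was then pressed fully down and stayed down, and the job was handed in at about 15 s; the hand-in gave no verdict.

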